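Latch a split forming mould shut

TASK

The two halves of the forming mould on the bench stand apart. Hook the draw latch's loop over the keeper on the sliding half so that its crossbar is caught behind and under the keeper's lip, then press the lever down over centre until it lies fully flat and the halves are drawn tight together. Leave the tape roll, tray stack, carton and screwdriver where they are.

Things in the scene. Friction and masses are not known exactly. Their poses are not given: they have to be found in the camera images.
- mould: Fixed to the bench: steel bed 170 (x) by 390 (y) by 14 mm with two 150 mm wide aluminium halves, the fixed one from y = -165 to +30 mm, the sliding one beyond y = +35 mm. Their flat tops are 54 mm above the bench. Origin on the bench straight under the lever's pivot; y axis level, along the latch from lever towards keeper; x across, z up.
- lever_pivot (a point): The lever's pivot axis (along mould x), 88 mm above the bench; axes as the mould's. Cheeks 41 mm over their outsides, 43 mm high, 30 mm long hold it. A rubber rest stands under the shut handle.
- lever (a joint): Lever angle, rad: 0 = shut, handle level, pointing to mould -y (stop); 1.57 upright; 1.95 = stop, leaning past upright to the keeper. Friction 0.08 N m: stays where left when slack. With the loop hooked, pressing it down takes about 10 to 15 N near the handle's end, most at 0.6 to 0.9 rad; over centre at about 0.26 rad, then it stays down.
- lever_tip (a point): Middle of the handle's free end, 125 mm from the pivot. The handle is a flat bar 30 mm wide (34 at the black grip), 10 to 12 mm thick, centred on the line from the pivot to this point. Axes turn with the lever, y pointing to the pivot.
- loop (a joint): Loop angle relative to the lever, rad; 0 = latched shut, grows as the loop is raised. The loop's slope above level towards mould +y is this minus the lever angle minus 0.19. The hinge is stiff (0.09 N m): the loop keeps its angle to the lever, so it is carried along when the lever turns (lifted when the lever is brought down), unless something holds its crossbar.
- loop_bar (a point): Centre of the loop's crossbar: 10 mm round steel, 82 mm long, along mould x. The loop is a rigid U: two 8 mm side arms, 72 mm apart, pinned to the lever 28 mm from its pivot on the line to the handle's end; crossbar 128 mm from that pin. The keeper fits between the arms with room for a finger on either side. Lying on the sliding half the crossbar's centre is 59 mm above the bench.
- keeper (a point): Seat of the crossbar's centre when hooked, 10 mm above the sliding half's top; axes as the mould's, moves with that half. Keeper: steel hook 18 mm wide, 23 mm high; its post's back face is 5 mm to -y of this point, its lip above (5 to 13 mm higher) reaches 4 mm to +y. The crossbar must go down on the +y side of the lip, then be drawn to -y under it.
- carriage (a joint): Opening of the sliding half, m, along mould y: 0.010 to 0.014 at the start, about 0.001 when latched (rubber seal squeezed). The seal pushes it open at 7 N per mm towards 0.012; sliding friction 14 N. With the lever at its 1.95 stop a crossbar lying on the half clears the lip by 5 to 11 mm.
- tape_roll: Bystander: roll of brown packing tape, 104 mm across, 48 mm high, lying flat; origin at the centre of its underside.
- tray_stack: Bystander: stack of clear plastic trays 136 by 106 by 72 mm; origin at the centre of its underside.
- carton: Bystander: small closed cardboard carton 100 by 130 by 80 mm; origin at the centre of its underside.
- screwdriver: Bystander: screwdriver lying on the bench past the handle end of the mould, about 200 mm long, 26 mm high; origin on the bench under its middle.

How it is judged (in metres and radians):
On the way, in this order (a step that is already met when the one before it is completed fails the run):
1. the loop's crossbar is caught behind the keeper, under its lip (y of loop_bar in the frame of keeper between -0.006 and 0.006 m and z of loop_bar in the frame of keeper between -0.009 and 0.004 m), for 0.2 s.
2. the lever is pressed down over centre onto its stop (value of joint lever below 0.08 rad), for 0.2 s.
At the end, for the whole second after the job is handed in: The lever is down within 0.08 rad of flat and stays there, the halves are drawn to within 3 mm on the carriage scale, and the crossbar sits behind and under the keeper's lip (within 6 mm along the latch, 9 mm below to 4 mm above its seat) (all of step 1 and value of joint lever below 0.08 rad and value of joint carriage below 0.003 m); the robot touches nothing.
It fails at once if the tape roll is shifted by more than 30 mm (distance of tape_roll from where it was at the start of the episode above 0.03 m).
It fails at once if the tray stack is shifted by more than 30 mm (distance of tray_stack from where it was at the start of the episode above 0.03 m).
It fails at once if the carton is shifted by more than 30 mm (distance of carton from where it was at the start of the episode above 0.03 m).
It fails at once if the screwdriver is shifted by more than 30 mm (distance of screwdriver from where it was at the start of the episode above 0.03 m).
It also fails if it takes over 58 s, if anything falls off the work surface, if the arm or the gripper's body presses on something with over 40 N, if the wrist force passes 120 N, or if a joint passes its speed limit or range.

ROBOT

A 6-joint arm with a two-finger parallel gripper is mounted at the origin on the work surface. World frame = base frame: x ahead of the robot, y to its left, z up, the work surface at z = 0. Lengths are in mm, angles in rad, forces in N, time in s.
With the tool pointing down it reaches from about 325 to 925 mm from the base axis. Payload 3.1 kg.
Tool frame: the origin (TCP) lies at the centre of the arm's flange, where the gripper is bolted on; the fingertips stand manip.finger_overhang ahead of it and the grasp point (between the pads) lies 155 mm ahead of it (manip.finger_overhang is the distance from the TCP to the fingertips, in mm); y points along the fingers, z is the direction in which the jaws open and shut, and the axes are right-handed (so a half turn about y gives the same grasp; the last joint's range is limited). The gripper opens to 85 mm and grips with 20 to 120 N. Pads are 22 mm wide; open, the fingers measure 114 mm over their backs; the gripper's body (76 mm by 85 mm) begins 54 mm behind the grasp point. The pads swing forward as they close: fully open they stand 13 mm farther back than shut.
Start: joints at [0.994, 0.217, 1.613, -0, 1.311, -0.112], TCP at [280.138, 558.716, 404.7] pointing down, gripper open.
Joint ranges: [-2.75, 2.75], [-0.78, 2.1], [0.31, 2.55], [-1.13, 4.27], [0.13, 2.63], [-2.58, 2.58]. Speed limits (rad/s): [2.79, 2.79, 3.14, 3.14, 3.14, 3.14].

INTERFACE

Orientations are given as a rotation vector (axis times angle).
In Python, from bench import telemetry, optics, order, manip gives the robot as it stands.
- The arm moves only by the shell command python3 -m crank 'ROWS' [OPENING] [FORCE]. ROWS is JSON, a list of rows, each an object with "delta_pos": the shift along the tool's x, y, z in units of 50 mm (1.0 is 50 mm), a list of three; "rot": the turn, a rotation vector about the tool's x, y, z in units of 10 degrees (1.0 is 10 degrees), a list of three. In form: [{"delta_pos": [dx, dy, dz], "rot": [wx, wy, wz]}, ...]. A call has 1 to 5 rows; each row is the pose to reach, as a shift and turn from the pose measured when the call began, along the tool's axes at that moment; what a row does not reach only later rows make up. A row lasts 1/8 s, in which the tool goes at most 62.5 mm and 10.7 degrees, less where a joint would pass 70% of its speed; a pose out of reach is approached as far as the arm can. A call with a gripper value outside its range is refused whole. OPENING is the finger opening in mm, from 0 to 85.4, set as the call begins (- or left out, the last holds). The fingers move at their own pace and stop on an object; FORCE is the grip in N (left out, the last holds). Time passes only in rows, so rows that repeat a pose let the fingers close. It gives the time, the measured TCP pose, the force and the opening at its end, in the units of the state.
- telemetry.sense(): the state, without advancing time (a new reading comes with each control period).
- optics.grab_frame(name): name is "scene" or "top" or "wrist"; returns a dict with "image" (400x640x3 uint8, red, green, blue), "fov_y" (degrees; the focal length in pixels is half the picture's height over the tangent of half this angle, whatever the lens; pixels are square), "cx", "cy" (the principal point, pixels), "k1" (the pictures are not rectified: a ray, as slopes to the right and down, at radius r is drawn at 1 + k1 r^2 times it, then the intrinsics apply), "pose" (4x4, takes a point from camera to world coordinates). Camera axes: x right, y up, looking along -z (the intrinsics and any distortion apply to the point x, -y, -z); pixel columns grow to the right and rows downward; lengths in mm; the calibration is good to about 2 mm. A picture is of the moment at which its call begins. There is no depth.
- order.job_done(): hands the job in, once; it reports no verdict.
The state is a dict: "t": time; "q": joint angles; "joint_vel": joint speeds; "effort": joint torques, N m; "tcp_pos": TCP position; "tool_rot": TCP orientation; "ft_force": force on the tool from outside, world axes, zero at the start; "ft_torque": the same for the moment, N m; "finger_gap": finger opening in mm.
Only numpy, scipy, OpenCV 4.12 (cv2) and the standard library are available. Lean on these libraries where they do the work, as an engineer would, in place of code of your own. Each camera call takes 0.05 s, during which the arm holds its last target.

## Working session

There is one attempt and no reset: what is moved stays moved. The work goes in short steps, Python scripts to look and compute and a shell command to move; the robot and the scene stay as the last step left them, time stands still between calls to the robot, and variables do not carry over. Pictures are saved under pics/ and viewed, and the job is handed in when it is done.

```bash
ls; mkdir -p pics; cat > h.py <<'E'
import numpy as np, cv2
from bench import telemetry, optics, order, manip
from scipy.spatial.transform import Rotation as R
E
python3 - <<'E'
from h import *
import pickle
s=telemetry.sense(); print(s); print(manip.finger_overhang)
for n in ["scene","top","wrist"]:
    f=optics.grab_frame(n); pickle.dump(f,open(f"pics/{n}0.pkl","wb"))
    cv2.imwrite(f"pics/{n}0.png",f["image"][:,:,::-1]); print(n,f["fov_y"],f["cx"],f["cy"],f["k1"],f["pose"].round(3).tolist())
E
```

```text
pics
{'t': 0.0, 'q': array([ 9.93804228e-01,  2.17770593e-01,  1.61495189e+00,  9.05435098e-07,
        1.31130728e+00, -1.12184540e-01]), 'joint_vel': array([ 0.00200374,  0.00012376, -0.00143251, -0.00010806, -0.00204049,
       -0.00069229]), 'effort': array([-3.24169914e-04, -3.96827924e+01, -3.03859699e+01, -3.75714103e-05,
        9.29578033e-03, -1.82784544e-05]), 'tcp_pos': array([279.90379421, 558.36199285, 403.34830043]), 'tool_rot': array([-1.54219778,  0.36523072, -0.36392622]), 'ft_force': array([-1.38440502, -0.01064024,  0.35832654]), 'ft_torque': array([-0.02473979, -0.01820749, -0.01566341]), 'finger_gap': 85.52538215838767}
173.4
scene 55.4175322886197 323.621615403116 204.1752564660419 -0.06135922710283584 [[-0.73, -0.53, 0.431, 978.626], [0.683, -0.558, 0.471, 499.9], [-0.009, 0.639, 0.769, 753.523], [0.0, 0.0, 0.0, 1.0]]
top 49.3794811021041 312.7083846823201 198.17067800734273 -0.12295145179764318 [[0.018, 0.984, -0.179, 398.95], [-1.0, 0.016, -0.011, 52.329], [-0.008, 0.179, 0.984, 1110.707], [0.0, 0.0, 0.0, 1.0]]
wrist 60.06549556918559 323.5024683678531 199.4467877769943 -0.050647814464264 [[0.448, -0.863, -0.234, 220.32], [0.894, 0.432, 0.12, 588.949], [-0.003, -0.263, 0.965, 372.527], [0.0, 0.0, 0.0, 1.0]]
```

View pics/scene0.png

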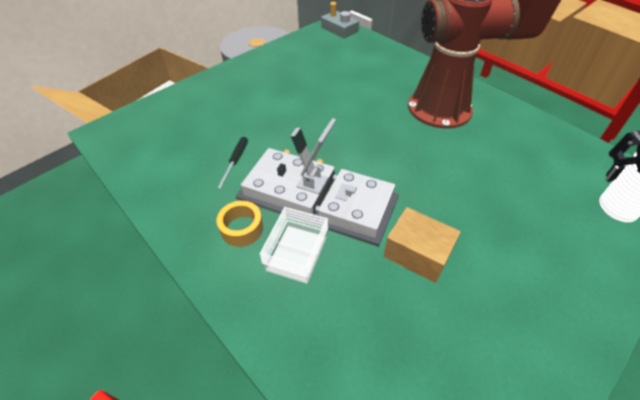

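View pics/top0.png

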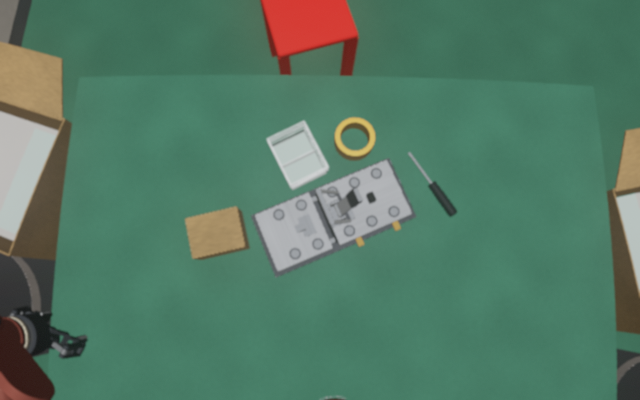

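View pics/wrist0.png

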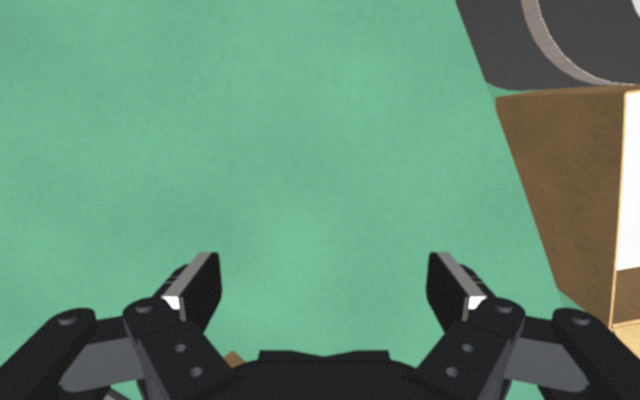

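```bash
python3 - <<'E'
import cv2
a=cv2.imread('pics/top0.png')[130:290,240:430]; cv2.imwrite('pics/t0z.png',cv2.resize(a,None,fx=4,fy=3.6,interpolation=cv2.INTER_CUBIC)[:600])
a=cv2.imread('pics/scene0.png')[110:250,215:415]; cv2.imwrite('pics/s0z.png',cv2.resize(a,None,fx=4,fy=4,interpolation=cv2.INTER_CUBIC))
E
```

```text
(no output)
```

View pics/t0z.png

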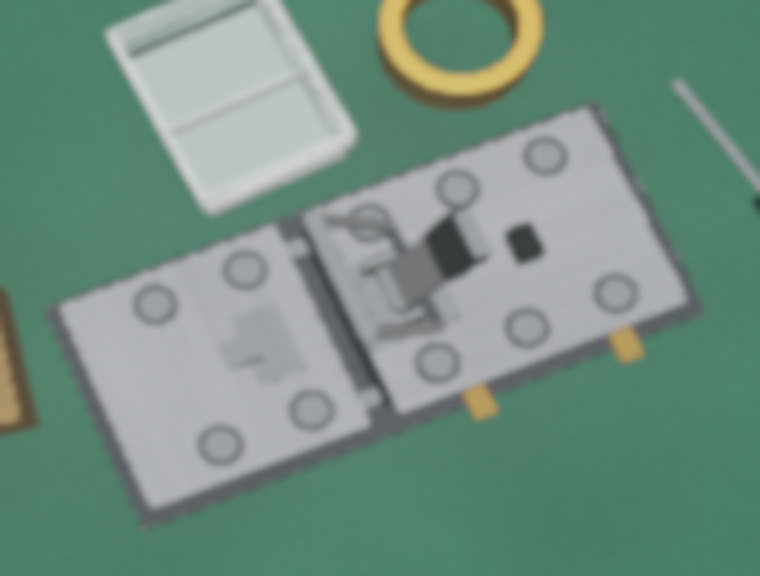

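View pics/s0z.png

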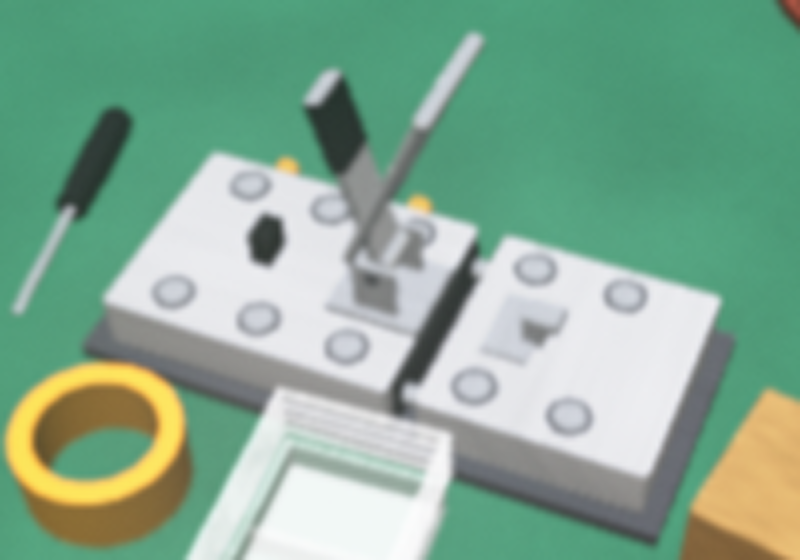

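```bash
cat >> h.py <<'E'
def ray(f,uv):
    uv=np.atleast_2d(np.array(uv,float)); fl=200/np.tan(np.radians(f["fov_y"])/2)
    K=np.array([[fl,0,f["cx"]],[0,fl,f["cy"]],[0,0,1]])
    n=cv2.undistortPoints(uv[:,None],K,np.array([f["k1"],0,0,0.]),)[:,0]
    for _ in range(20): pass
    d=np.c_[n[:,0],-n[:,1],-np.ones(len(n))]
    P=f["pose"]; return P[:3,3],(P[:3,:3]@d.T).T
def onz(f,uv,z):
    o,d=ray(f,uv); return o+d*((z-o[2])/d[:,2])[:,None]
def proj(f,p):
    P=f["pose"]; c=(np.atleast_2d(p)-P[:3,3])@P[:3,:3]
    x=c[:,0]/-c[:,2]; y=-c[:,1]/-c[:,2]; r=1+f["k1"]*(x*x+y*y); fl=200/np.tan(np.radians(f["fov_y"])/2)
    return np.c_[f["cx"]+fl*x*r,f["cy"]+fl*y*r]
def tri(fs,uvs):
    A=np.zeros((3,3));b=np.zeros(3)
    for f,uv in zip(fs,uvs):
        o,d=ray(f,uv); d=d[0]/np.linalg.norm(d[0]); M=np.eye(3)-np.outer(d,d); A+=M;b+=M@o
    p=np.linalg.solve(A,b)
    return p,[ (np.linalg.norm(np.cross(p-f["pose"][:3,3],ray(f,uv)[1][0]/np.linalg.norm(ray(f,uv)[1][0])))) for f,uv in zip(fs,uvs)]
E
cat > a.py <<'E'
from h import *
import pickle
T=pickle.load(open('pics/top0.pkl','rb'));S=pickle.load(open('pics/scene0.pkl','rb'))
z=lambda l:[(240+x/4,130+y/3.6) for x,y in l]
zs=lambda l:[(215+x/4,110+y/4) for x,y in l]
F=onz(T,z([(303,213),(590,107),(690,300),(400,412)]),54); L=onz(T,z([(52,310),(277,225),(370,425),(150,512)]),54)
Fs=onz(S,zs([(480,228),(215,153),(105,302),(395,390)]),54); Ls=onz(S,zs([(720,298),(505,238),(415,385),(650,478)]),54)
for n,a in zip("F L Fs Ls".split(),(F,L,Fs,Ls)): print(n,a.round(1).tolist(),[np.linalg.norm(a[i]-a[i-1]).round(1) for i in range(4)])
E
python3 a.py
```

```text
F [[613.9, 56.8, 54.0], [692.6, -122.6, 54.0], [557.1, -182.7, 54.0], [478.1, -4.2, 54.0]] [np.float64(148.9), np.float64(195.9), np.float64(148.2), np.float64(195.2)]
L [[543.8, 210.0, 54.0], [605.2, 72.8, 54.0], [469.1, 13.9, 54.0], [408.6, 145.5, 54.0]] [np.float64(149.9), np.float64(150.3), np.float64(148.3), np.float64(144.9)]
Fs [[479.4, -0.1, 54.0], [559.7, -177.1, 54.0], [694.7, -115.2, 54.0], [610.6, 62.6, 54.0]] [np.float64(145.4), np.float64(194.4), np.float64(148.5), np.float64(196.7)]
Ls [[413.9, 147.3, 54.0], [474.1, 17.6, 54.0], [599.4, 68.0, 54.0], [549.1, 209.6, 54.0]] [np.float64(148.8), np.float64(143.0), np.float64(135.1), np.float64(150.3)]
```

```bash
cat > b.py <<'E'
from a import *
th=np.radians(114.1); my=np.array([np.cos(th),np.sin(th),0]); mx=np.array([my[1],-my[0],0]); O=np.array([558.2,1.1,0])
def tom(p): p=np.asarray(p)-O; return np.array([p@mx,p@my,p[2]])
def tow(m): return O+m[0]*mx+m[1]*my+np.array([0,0,m[2]])
E
cat > c.py <<'E'
from b import *
for n,t,s in [("bar",(356,276),(453,82)),("tip",(473,238),(325,88)),("barP",(330,218),(425,125)),("barM",(383,335),(480,38))]:
    p,e=tri([T,S],[z([t])[0],zs([s])[0]]); print(n,p.round(1),np.round(e,1),tom(p).round(1))
k=onz(S,zs([(540,330)]),74); print('keeper s',tom(k[0])); k=onz(T,z([(255,352)]),74); print('keeper t',tom(k[0]))
for n in (T,S):
  print([ (proj(n,tow(m))).round(1).tolist() for m in [(0,0,88),(0,0,54),(0,150,64)]])
for a in (F,L,Fs,Ls): print([tom(p).round(0).tolist() for p in a])
E
python3 c.py
```

```text
F [[613.9, 56.8, 54.0], [692.6, -122.6, 54.0], [557.1, -182.7, 54.0], [478.1, -4.2, 54.0]] [np.float64(148.9), np.float64(195.9), np.float64(148.2), np.float64(195.2)]
L [[543.8, 210.0, 54.0], [605.2, 72.8, 54.0], [469.1, 13.9, 54.0], [408.6, 145.5, 54.0]] [np.float64(149.9), np.float64(150.3), np.float64(148.3), np.float64(144.9)]
Fs [[479.4, -0.1, 54.0], [559.7, -177.1, 54.0], [694.7, -115.2, 54.0], [610.6, 62.6, 54.0]] [np.float64(145.4), np.float64(194.4), np.float64(148.5), np.float64(196.7)]
Ls [[413.9, 147.3, 54.0], [474.1, 17.6, 54.0], [599.4, 68.0, 54.0], [549.1, 209.6, 54.0]] [np.float64(148.8), np.float64(143.0), np.float64(135.1), np.float64(150.3)]
bar [539.4  31.5 228.3] [4.2 4.2] [ -4.8  35.4 228.3]
tip [570.2 -34.4 201.7] [0.1 0.1] [ -3.5 -37.3 201.7]
barP [573.   45.4 227. ] [4.4 4.4] [ 31.6  34.4 227. ]
barM [505.4  17.4 231.5] [4.1 4.1] [-41.5  36.4 231.5]
keeper s [ 12.68949235 103.07171294  74.        ]
keeper t [-5.57074462 93.21850751 74.        ]
[[[338.8, 209.6]], [[338.1, 211.8]], [[281.3, 235.3]]]
[[[312.4, 173.0]], [[312.8, 182.6]], [[370.1, 197.2]]]
[[74.0, 28.0, 54.0], [72.0, -168.0, 54.0], [-76.0, -167.0, 54.0], [-75.0, 28.0, 54.0]]
[[72.0, 197.0, 54.0], [72.0, 46.0, 54.0], [-76.0, 48.0, 54.0], [-78.0, 193.0, 54.0]]
[[-72.0, 31.0, 54.0], [-71.0, -163.0, 54.0], [77.0, -162.0, 54.0], [73.0, 35.0, 54.0]]
[[-72.0, 192.0, 54.0], [-70.0, 49.0, 54.0], [65.0, 44.0, 54.0], [77.0, 194.0, 54.0]]
```

```bash
sed -i 's/^for n,a in/if 0:\n  for n,a in/' a.py; cat > d.py <<'E'
import sys
from b import *
def st(verbose=1):
    s=telemetry.sense(); M=R.from_rotvec(s['tool_rot']).as_matrix(); tip=s['tcp_pos']+manip.finger_overhang*M[:,0]
    print('t %.2f'%s['t'],'tcp',s['tcp_pos'].round(1),'tip mould',tom(tip).round(1),'F mould',(np.array([s['ft_force']@mx,s['ft_force']@my,s['ft_force'][2]])).round(1),'gap %.1f'%s['finger_gap'])
    Mm=np.array([mx,my,[0,0,1]])@M
    print('tool axes in mould (cols)\n',Mm.round(3))
    return s,M,tip,Mm
# target: tip position in mould, tilt (deg) about mould x: tool x axis = down tilted toward +y by tilt
def goal(y,zc,x=0,tilt=0,sgn=1):
    s,M,tip,Mm=st()
    a=np.radians(tilt)
    X=np.array([0,np.sin(a),-np.cos(a)]); Z=np.array([sgn,0,0.]); Y=np.cross(Z,X)
    G=np.c_[X,Y,Z]; 
    W=np.array([mx,my,[0,0,1]]).T
    Gw=W@G
    tcp=tow((x,y,zc))-manip.finger_overhang*Gw[:,0]
    d=M.T@(tcp-s['tcp_pos'])/50; r=R.from_matrix(M.T@Gw).as_rotvec()/np.radians(10)
    print('delta',d.round(3),'rot',r.round(3))
if __name__=='__main__':
    a=[float(v) for v in sys.argv[1:]]
    goal(*a) if a else st()
E
python3 d.py -60 260 0 0 1; python3 d.py -60 260 0 0 -1
```

```text
t 0.15 tcp [280.  558.5 403.6] tip mould [ 83.4 488.1 403.6] F mould [ 0.3  0.5 -0.5] gap 85.2
tool axes in mould (cols)
 [[ 0.633 -0.002  0.774]
 [-0.774 -0.001  0.633]
 [-0.    -1.    -0.002]]
delta [10.9   -0.582 -8.231] rot [3.082 3.065 8.617]
t 0.15 tcp [280.  558.5 403.6] tip mould [ 83.4 488.1 403.6] F mould [ 0.3  0.5 -0.5] gap 85.2
tool axes in mould (cols)
 [[ 0.633 -0.002  0.774]
 [-0.774 -0.001  0.633]
 [-0.    -1.    -0.002]]
delta [10.9   -0.582 -8.231] rot [-10.45  -10.455   3.719]
```

```bash
sed -i 's/overhang\*M\[:,0\]/overhang*M[:,1]/; s/X=np.array/P=np.array/; s/Y=np.cross(Z,X)/X=np.cross(P,Z)/; s/np.c_\[X,Y,Z\]/np.c_[X,P,Z]/; s/overhang\*Gw\[:,0\]/overhang*Gw[:,1]/' d.py
python3 d.py -65 265 0 0 1; python3 d.py -65 265 0 0 -1|tail -1
```

```text
t 0.15 tcp [280.  558.5 403.6] tip mould [-26.7 622.2 230.2] F mould [ 0.3  0.5 -0.5] gap 85.2
tool axes in mould (cols)
 [[ 0.633 -0.002  0.774]
 [-0.774 -0.001  0.633]
 [-0.    -1.    -0.002]]
delta [10.977 -0.682 -8.295] rot [1.100e-02 3.927e+00 3.000e-03]
delta [10.977 -0.682 -8.295] rot [ 3.0000e-03 -1.4073e+01 -1.4000e-02]
```

```bash
python3 -m crank '[{"delta_pos":[0.8,-0.8,-0.6],"rot":[0,0.7,0]},{"delta_pos":[1.7,-1.1,-1.3],"rot":[0,1.4,0]},{"delta_pos":[2.5,-1.1,-1.9],"rot":[0,2.1,0]},{"delta_pos":[3.3,-1.1,-2.5],"rot":[0,2.8,0]},{"delta_pos":[4.1,-1.1,-3.1],"rot":[0,3.5,0]}]' 0 60; python3 d.py 190 285
```

```text
t: 0.78
tcp_pos: [394.1, 326.5, 458.7]
tool_rot: [-1.404, 0.84, -0.84]
ft_force: [0.6, -0.2, -0.0]
finger_gap: 0.2
t 0.78 tcp [394.1 326.5 458.7] tip mould [-17.2 363.8 285.3] F mould [ 0.5 -0.5 -0. ] gap 0.2
tool axes in mould (cols)
 [[ 0.071 -0.002  0.998]
 [-0.998 -0.001  0.071]
 [ 0.001 -1.    -0.002]]
delta [3.496 0.009 0.092] rot [0.01  0.405 0.006]
```

```bash
python3 -m crank '[{"delta_pos":[1.1,0,0.05],"rot":[0,0.4,0]},{"delta_pos":[2.2,0,0.09],"rot":[0,0.4,0]},{"delta_pos":[3.0,0,0.09],"rot":[0,0.4,0]},{"delta_pos":[3.0,0,0.09],"rot":[0,0.4,0]}]'; python3 - <<'E'
from d import *
f=optics.grab_frame("wrist"); pickle.dump(f,open("pics/wrist1.pkl","wb")); cv2.imwrite("pics/wrist1.png",f["image"][:,:,::-1]); goal(-65,285)
E
```

```text
t: 1.27
tcp_pos: [469.8, 194.2, 458.5]
tool_rot: [-1.381, 0.897, -0.897]
ft_force: [0.2, 0.7, 0.3]
finger_gap: 0.1
t 1.32 tcp [469.1 195.4 458.5] tip mould [ -2.4 213.7 285.1] F mould [-0.4 -0.6  0.3] gap 0.2
tool axes in mould (cols)
 [[-0.002 -0.002  1.   ]
 [-1.    -0.    -0.002]
 [ 0.    -1.    -0.002]]
delta [5.575e+00 4.000e-03 4.900e-02] rot [ 0.014 -0.011  0.003]
```

View pics/wrist1.png

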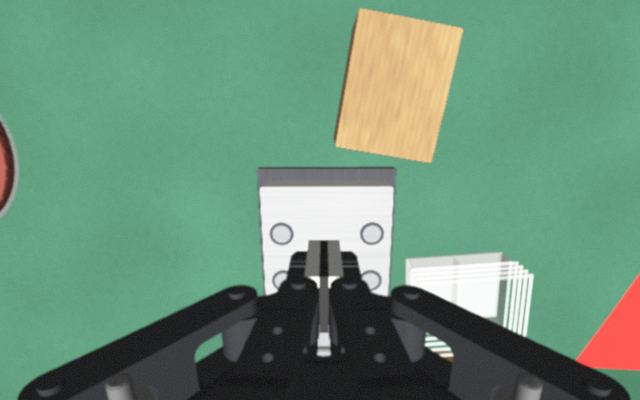

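```bash
python3 -m crank '[{"delta_pos":[1.2,0,0.02],"rot":[0,0,0]},{"delta_pos":[2.4,0,0.04],"rot":[0,0,0]},{"delta_pos":[3.6,0,0.05],"rot":[0,0,0]},{"delta_pos":[4.8,0,0.05],"rot":[0,0,0]},{"delta_pos":[5.6,0,0.05],"rot":[0,0,0]}]'; python3 - <<'E'
from d import *
f=optics.grab_frame("wrist"); pickle.dump(f,open("pics/wrist2.pkl","wb")); cv2.imwrite("pics/wrist2.png",f["image"][:,:,::-1]); goal(-65,170)
W1=pickle.load(open("pics/wrist1.pkl","rb")); print([tom(p).round(1) for p in onz(W1,[(259,186),(395,186)],54)])
E
```

```text
t: 1.95
tcp_pos: [586.0, -60.2, 458.3]
tool_rot: [-1.381, 0.897, -0.894]
ft_force: [-0.2, 0.4, 0.4]
finger_gap: -0.2
t 2.00 tcp [587.2 -63.7 458.1] tip mould [ -0.4 -71.8 284.7] F mould [-0.3 -2.9 -0. ] gap 0.2
tool axes in mould (cols)
 [[-0.004 -0.003  1.   ]
 [-1.    -0.005 -0.004]
 [ 0.005 -1.    -0.003]]
delta [-0.13   2.294  0.005] rot [ 0.015 -0.025  0.027]
[array([-74.4, 192.8,  54. ]), array([ 76.5, 192.3,  54. ])]
```

View pics/wrist2.png

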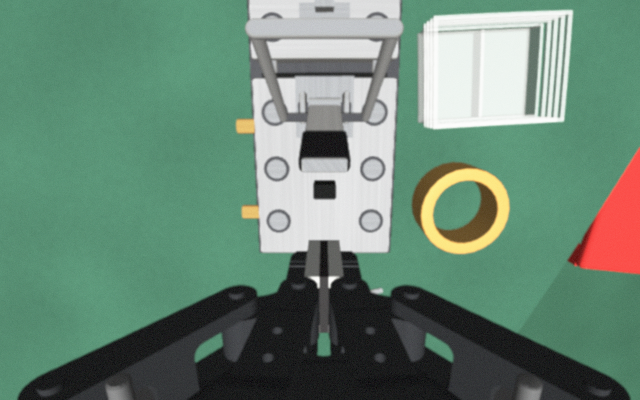

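```bash
python3 -m crank '[{"delta_pos":[-0.05,1.1,0],"rot":[0,0,0]},{"delta_pos":[-0.05,2.3,0],"rot":[0,0,0]},{"delta_pos":[-0.05,2.3,0],"rot":[0,0,0]}]'; python3 - <<'E'
from d import *
W1=pickle.load(open("pics/wrist2.pkl","rb")); print([tom(p).round(1) for p in onz(W1,[(261,252),(390,252)],54)],[tom(p).round(1) for p in onz(W1,[(324,191)],80)])
goal(15,170)
E
```

```text
t: 2.38
tcp_pos: [583.2, -59.9, 336.5]
tool_rot: [-1.388, 0.907, -0.888]
ft_force: [-0.6, -0.1, 0.1]
finger_gap: 0.1
[array([ -73.9, -165.5,   54. ]), array([  77.1, -165.6,   54. ])] [array([ -0. , -85.7,  80. ])]
t 2.38 tcp [583.2 -59.9 336.5] tip mould [ -4.5 -65.1 163.2] F mould [-0.6  0.1  0.1] gap 0.1
tool axes in mould (cols)
 [[-0.003 -0.014  1.   ]
 [-1.     0.005 -0.003]
 [-0.004 -1.    -0.014]]
delta [-1.618 -0.131  0.035] rot [ 0.081 -0.015 -0.026]
```

```bash
python3 -m crank '[{"delta_pos":[-0.3,-0.1,0.1],"rot":[0.08,0,0]},{"delta_pos":[-0.6,-0.1,0.1],"rot":[0.08,0,0]},{"delta_pos":[-0.9,-0.1,0.1],"rot":[0.08,0,0]},{"delta_pos":[-1.2,-0.1,0.1],"rot":[0.08,0,0]},{"delta_pos":[-1.45,-0.1,0.1],"rot":[0.08,0,0]}]'; python3 - <<'E'
from d import *
goal(20,170,1)
for n in ["wrist","scene"]:
    f=optics.grab_frame(n); pickle.dump(f,open(f"pics/{n}3.pkl","wb")); a=f["image"][:,:,::-1]
    if n=="scene": a=cv2.resize(a[90:250,200:440],None,fx=3.3,fy=3.3,interpolation=cv2.INTER_CUBIC)
    cv2.imwrite(f"pics/{n}3.png",a)
E
```

```text
t: 3.0
tcp_pos: [558.4, 9.9, 343.9]
tool_rot: [-1.374, 0.895, -0.894]
ft_force: [0.1, -0.2, 0.8]
finger_gap: 0.2
t 3.00 tcp [558.4   9.9 343.9] tip mould [  4.4   8.5 170.5] F mould [ 0.  -0.2  0.8] gap 0.2
tool axes in mould (cols)
 [[-0.002  0.003  1.   ]
 [-1.     0.003 -0.002]
 [-0.003 -1.     0.003]]
delta [-0.241  0.011 -0.057] rot [-0.019 -0.01  -0.017]
```

View pics/wrist3.png

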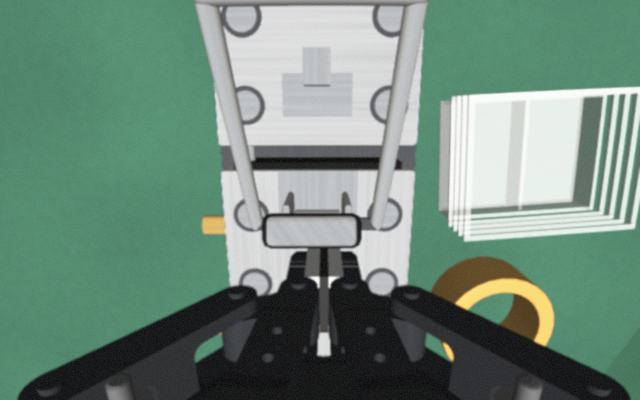

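View pics/scene3.png

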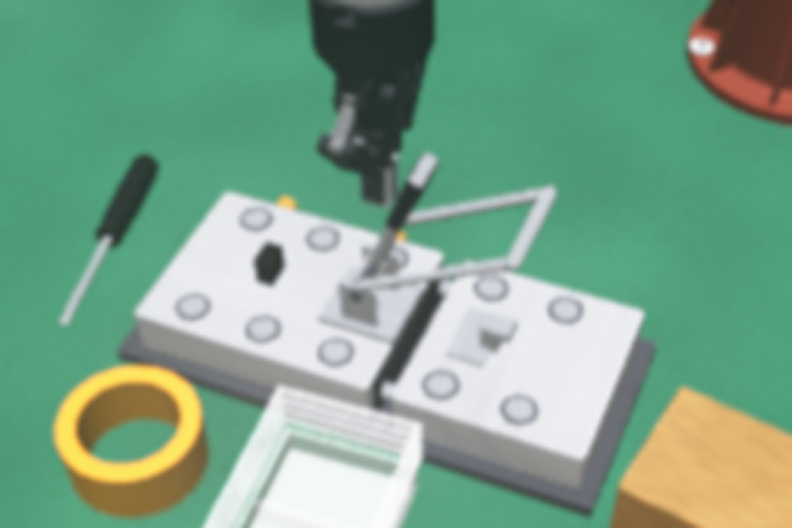

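```bash
python3 -m crank '[{"delta_pos":[-0.1,0,-0.06],"rot":[0,0,0]},{"delta_pos":[-0.16,0,-0.06],"rot":[0,0,0]}]'; python3 -m crank '[{"delta_pos":[-0.08,0,0],"rot":[0,0,0]},{"delta_pos":[-0.08,0,0],"rot":[0,0,0]}]'; python3 d.py
```

```text
t: 3.35
tcp_pos: [552.1, 15.0, 342.4]
tool_rot: [-1.379, 0.893, -0.895]
ft_force: [3.6, -9.3, -2.5]
finger_gap: 0.1
t: 3.6
tcp_pos: [551.4, 16.3, 342.5]
tool_rot: [-1.383, 0.888, -0.901]
ft_force: [4.1, -10.1, -1.8]
finger_gap: -0.4
t 3.60 tcp [551.4  16.3 342.5] tip mould [  0.3  15.1 169.1] F mould [ -0.4 -10.9  -1.8] gap -0.4
tool axes in mould (cols)
 [[ 0.     0.001  1.   ]
 [-1.    -0.009  0.   ]
 [ 0.009 -1.     0.001]]
```

```bash
python3 -m crank '[{"delta_pos":[0.7,0,0],"rot":[0,0,0]},{"delta_pos":[0.7,-0.8,0],"rot":[0,0,0]},{"delta_pos":[0.7,-1.8,0],"rot":[0,0,0]},{"delta_pos":[0.7,-2.1,0],"rot":[0,0,0]}]'; python3 - <<'E'
from d import *
W=pickle.load(open("pics/wrist3.pkl","rb")); print([tom(p).round(1) for p in onz(W,[(303,48),(330,48),(303,88),(330,88)],77)])
f=optics.grab_frame("wrist"); pickle.dump(f,open("pics/wrist4.pkl","wb")); cv2.imwrite("pics/wrist4.png",f["image"][:,:,::-1]); goal(135,270,0)
E
```

```text
t: 4.1
tcp_pos: [566.0, -15.2, 451.7]
tool_rot: [-1.38, 0.884, -0.906]
ft_force: [-0.4, -0.8, -0.3]
finger_gap: 0.2
[array([ -8.1, 111.7,  77. ]), array([  9.2, 111.7,  77. ]), array([-8.4, 87.1, 77. ]), array([ 9.2, 87.1, 77. ])]
t 4.15 tcp [566.  -15.1 452.3] tip mould [  1.8 -20.1 278.9] F mould [-0.  -0.3  0.7] gap 0.0
tool axes in mould (cols)
 [[-0.001  0.007  1.   ]
 [-1.    -0.012 -0.   ]
 [ 0.012 -1.     0.007]]
delta [-3.061  0.141 -0.013] rot [-0.042 -0.003  0.069]
```

View pics/wrist4.png

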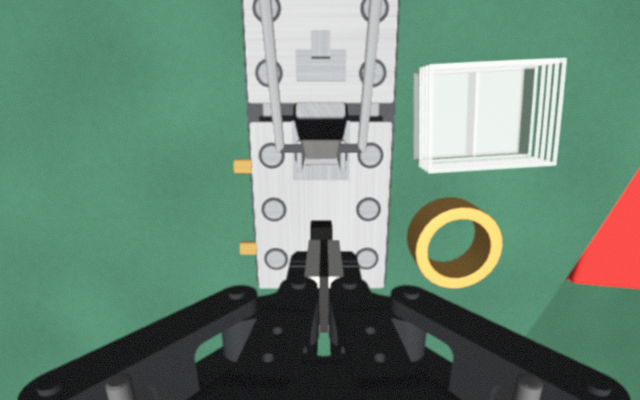

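```bash
python3 -m crank '[{"delta_pos":[-1.0,0.1,0],"rot":[0,0,0.07]},{"delta_pos":[-2.0,0.1,0],"rot":[0,0,0.07]},{"delta_pos":[-3.0,0.1,0],"rot":[0,0,0.07]},{"delta_pos":[-3.0,0.1,0],"rot":[0,0,0.07]}]' 36; python3 - <<'E'
from d import *
for n in ["scene","top"]:
    f=optics.grab_frame(n); pickle.dump(f,open(f"pics/{n}5.pkl","wb")); a=f["image"][:,:,::-1]
    a=a[80:250,200:440] if n=="scene" else a[120:290,230:430]
    cv2.imwrite(f"pics/{n}5.png",cv2.resize(a,None,fx=3.3,fy=3.3,interpolation=cv2.INTER_CUBIC))
goal(133,75,1)
E
```

```text
t: 4.65
tcp_pos: [503.0, 124.2, 443.1]
tool_rot: [-1.376, 0.891, -0.89]
ft_force: [-0.3, -0.9, 0.1]
finger_gap: 35.9
t 4.75 tcp [504.4 122.  443.8] tip mould [  1.1 132.4 270.4] F mould [-0.5 -1.  -0.2] gap 36.2
tool axes in mould (cols)
 [[ 0.001  0.005  1.   ]
 [-1.     0.     0.001]
 [-0.    -1.     0.005]]
delta [-1.200e-02  3.908e+00 -3.000e-03] rot [-0.026  0.004 -0.002]
```

View pics/scene5.png

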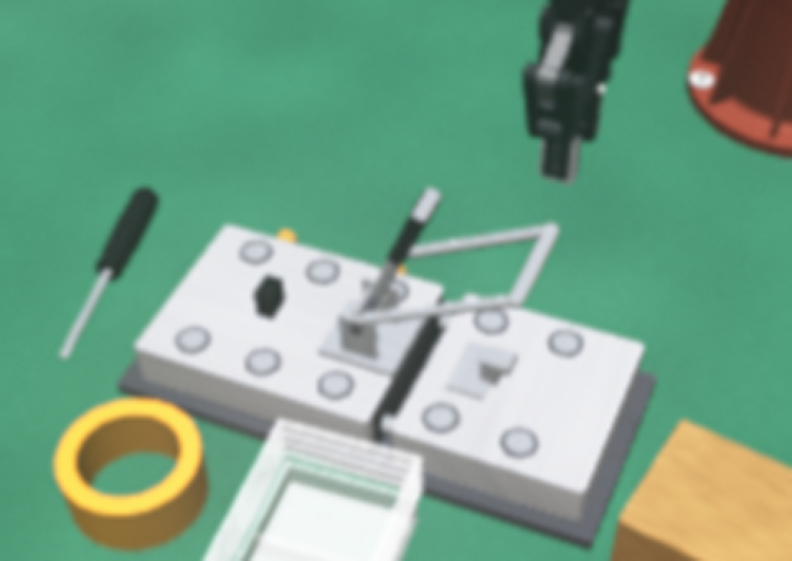

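View pics/top5.png

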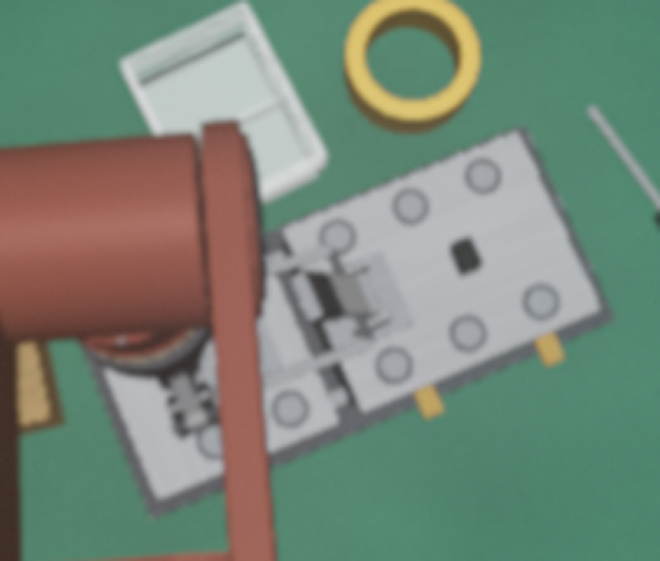

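```bash
python3 -m crank '[{"delta_pos":[0,0.8,0],"rot":[0,0,0]},{"delta_pos":[0,1.6,0],"rot":[0,0,0]},{"delta_pos":[0,2.3,0],"rot":[0,0,0]},{"delta_pos":[0,2.9,0],"rot":[0,0,0]},{"delta_pos":[0,3.4,0],"rot":[0,0,0]}]'; python3 d.py 132 67 1; python3 - <<'E'
from d import *
f=optics.grab_frame("wrist"); cv2.imwrite("pics/wrist6.png",f["image"][:,:,::-1])
f=optics.grab_frame("scene"); cv2.imwrite("pics/scene6.png",cv2.resize(f["image"][80:250,200:440,::-1],None,fx=3.3,fy=3.3,interpolation=cv2.INTER_CUBIC))
E
```

```text
t: 5.38
tcp_pos: [505.2, 120.9, 271.7]
tool_rot: [-1.377, 0.894, -0.895]
ft_force: [0.1, -0.5, 0.9]
finger_gap: 36.1
t 5.38 tcp [505.2 120.9 271.7] tip mould [  0.9 131.1  98.3] F mould [-0.1 -0.5  0.9] gap 36.1
tool axes in mould (cols)
 [[-0.001  0.002  1.   ]
 [-1.     0.001 -0.001]
 [-0.001 -1.     0.002]]
delta [-0.02   0.626  0.009] rot [-0.014 -0.007 -0.003]
```

View pics/scene6.png

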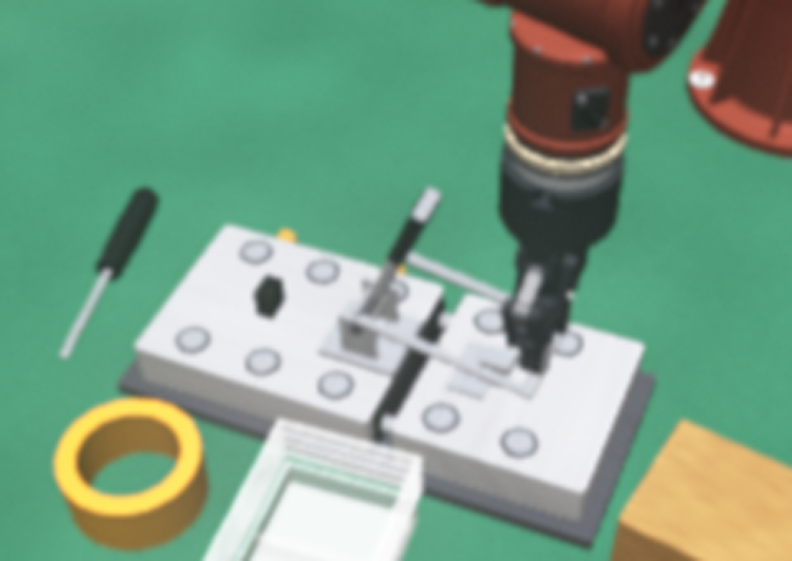

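View pics/wrist6.png

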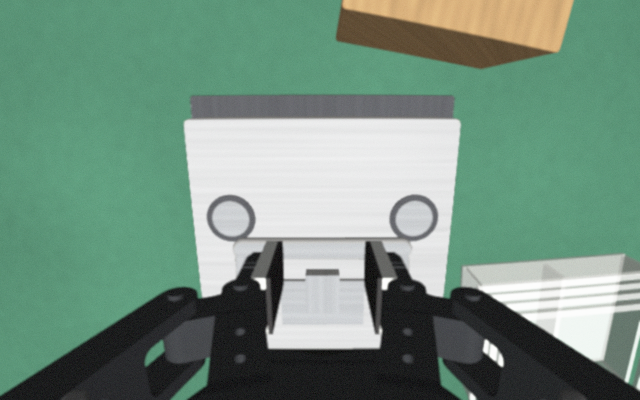

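```bash
python3 -m crank '[{"delta_pos":[-0.05,0.3,0],"rot":[0,0,0]},{"delta_pos":[-0.03,0.55,0],"rot":[0,0,0]},{"delta_pos":[-0.03,0.68,0],"rot":[0,0,0]},{"delta_pos":[-0.03,0.72,0],"rot":[0,0,0]}]'; python3 d.py 134 64 1
```

```text
t: 5.98
tcp_pos: [503.2, 122.2, 235.2]
tool_rot: [-1.382, 0.899, -0.891]
ft_force: [-6.7, -1.1, 15.2]
finger_gap: 36.1
t 5.97 tcp [503.2 122.2 235.2] tip mould [ -1.6 133.4  61.8] F mould [-6.6  1.7 15.2] gap 36.1
tool axes in mould (cols)
 [[-0.001 -0.005  1.   ]
 [-1.     0.003 -0.001]
 [-0.003 -1.    -0.005]]
delta [-0.021 -0.044  0.034] rot [ 0.029 -0.005 -0.015]
```

```bash
python3 -m crank '[{"delta_pos":[0,-0.4,0],"rot":[0,0,0]},{"delta_pos":[-0.5,-0.4,0.04],"rot":[0,0,0]}]'; python3 - <<'E'
from d import *
f=optics.grab_frame("wrist"); pickle.dump(f,open("pics/wrist7.pkl","wb")); cv2.imwrite("pics/wrist7.png",f["image"][:,:,::-1])
f=optics.grab_frame("scene"); cv2.imwrite("pics/scene7.png",cv2.resize(f["image"][80:250,200:440,::-1],None,fx=3.3,fy=3.3,interpolation=cv2.INTER_CUBIC))
goal(157,85,1,15)
goal(155,58,1,15)
E
```

```text
t: 6.22
tcp_pos: [496.8, 145.5, 257.6]
tool_rot: [-1.378, 0.897, -0.896]
ft_force: [-0.3, -0.2, -0.1]
finger_gap: 36.5
t 6.33 tcp [494.8 147.  255.9] tip mould [  1.  159.6  82.5] F mould [-0.4 -0.1  0. ] gap 35.9
tool axes in mould (cols)
 [[ 0.001 -0.004  1.   ]
 [-1.     0.003  0.001]
 [-0.003 -1.    -0.004]]
delta [ 0.94   0.065 -0.014] rot [2.200e-02 1.000e-03 1.483e+00]
t 6.33 tcp [494.8 147.  255.9] tip mould [  1.  159.6  82.5] F mould [-0.4 -0.1  0. ] gap 35.9
tool axes in mould (cols)
 [[ 0.001 -0.004  1.   ]
 [-1.     0.003  0.001]
 [-0.003 -1.    -0.004]]
delta [ 0.981  0.605 -0.012] rot [2.200e-02 1.000e-03 1.483e+00]
```

View pics/scene7.png

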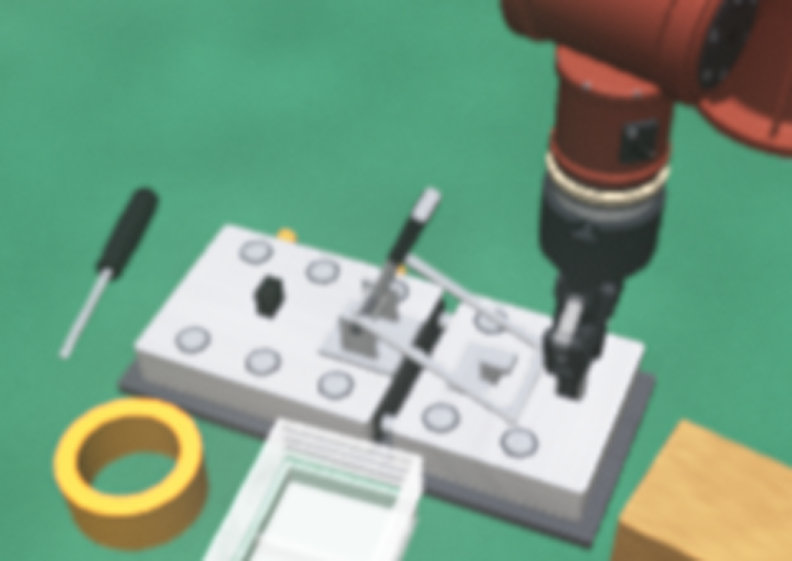

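View pics/wrist7.png

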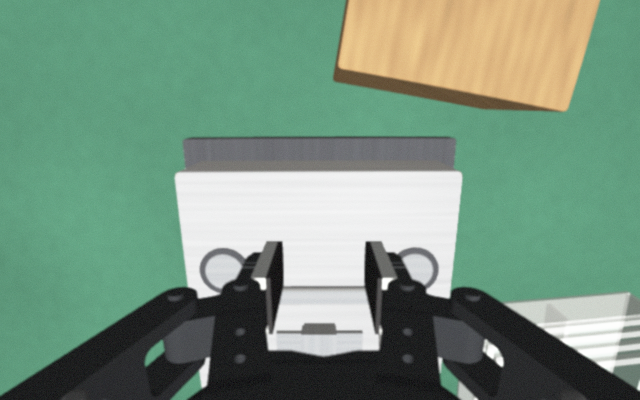

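```bash
python3 -m crank '[{"delta_pos":[0.5,0.03,0],"rot":[0,0,0.8]},{"delta_pos":[0.95,0.1,0],"rot":[0,0,1.5]},{"delta_pos":[0.96,0.4,0],"rot":[0,0,1.5]},{"delta_pos":[0.98,0.58,0],"rot":[0,0,1.5]},{"delta_pos":[0.98,0.58,0],"rot":[0,0,1.5]}]'; python3 d.py 124 58 1 15
```

```text
t: 6.95
tcp_pos: [513.4, 103.0, 225.0]
tool_rot: [-1.232, 1.052, -0.687]
ft_force: [-0.1, 0.1, 0.5]
finger_gap: 36.1
t 6.95 tcp [513.4 103.  225. ] tip mould [ -0.6 156.8  57.7] F mould [-0.   0.1  0.5] gap 36.1
tool axes in mould (cols)
 [[-0.    -0.007  1.   ]
 [-0.965  0.262  0.002]
 [-0.262 -0.965 -0.007]]
delta [ 0.619 -0.178  0.005] rot [ 0.043 -0.    -0.02 ]
```

```bash
python3 -m crank '[{"delta_pos":[0.15,-0.04,0.02],"rot":[0,0,0]},{"delta_pos":[0.3,-0.08,0.02],"rot":[0,0,0]},{"delta_pos":[0.42,-0.11,0.02],"rot":[0,0,0]},{"delta_pos":[0.52,-0.14,0.02],"rot":[0,0,0]}]'; python3 d.py 122 58 1 15;  python3 - <<'E'
from d import *
f=optics.grab_frame("wrist"); pickle.dump(f,open("pics/wrist8.pkl","wb")); cv2.imwrite("pics/wrist8.png",f["image"][:,:,::-1])
f=optics.grab_frame("scene"); cv2.imwrite("pics/scene8.png",cv2.resize(f["image"][80:250,200:440,::-1],None,fx=3.3,fy=3.3,interpolation=cv2.INTER_CUBIC))
E
```

```text
t: 7.45
tcp_pos: [524.7, 80.5, 224.9]
tool_rot: [-1.228, 1.058, -0.683]
ft_force: [-2.0, 9.8, -0.7]
finger_gap: 36.2
t 7.45 tcp [524.7  80.5 224.9] tip mould [  0.5 132.8  57.9] F mould [ 2.2  9.8 -0.7] gap 36.2
tool axes in mould (cols)
 [[-0.002 -0.007  1.   ]
 [-0.963  0.269  0.   ]
 [-0.269 -0.963 -0.008]]
delta [ 0.171 -0.06  -0.016] rot [ 0.043 -0.009 -0.062]
```

View pics/scene8.png

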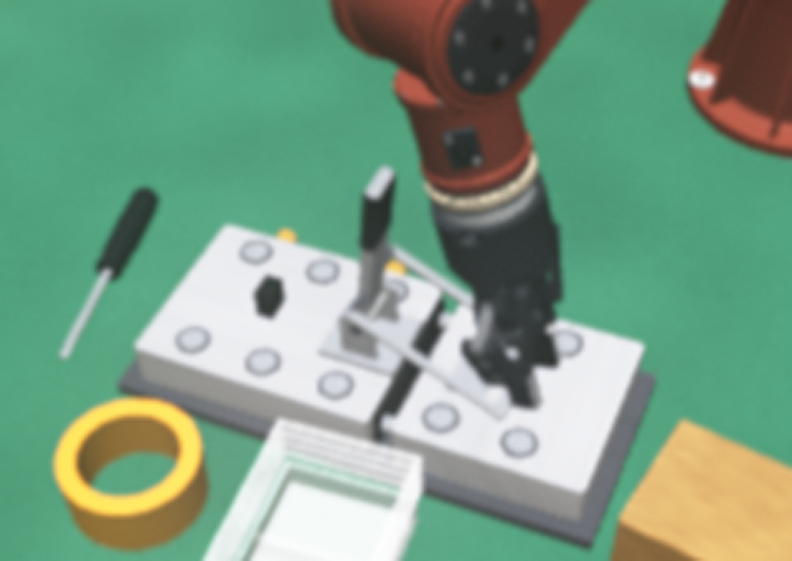

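View pics/wrist8.png

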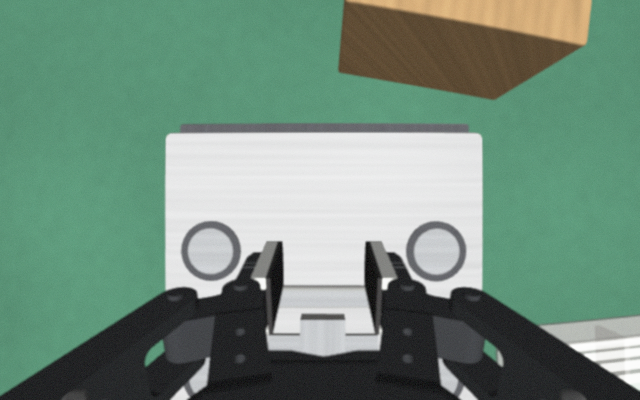

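```bash
python3 -m crank '[{"delta_pos":[0.08,-0.02,0],"rot":[0,0,0]},{"delta_pos":[0.14,-0.04,0],"rot":[0,0,0]},{"delta_pos":[0.2,-0.05,0],"rot":[0,0,0]},{"delta_pos":[0.23,-0.06,0],"rot":[0,0,0]}]'; python3 d.py 121 58 1 15;  python3 - <<'E'
from d import *
f=optics.grab_frame("wrist"); pickle.dump(f,open("pics/wrist9.pkl","wb")); cv2.imwrite("pics/wrist9.png",f["image"][:,:,::-1])
f=optics.grab_frame("scene"); cv2.imwrite("pics/scene9.png",cv2.resize(f["image"][80:250,200:440,::-1],None,fx=3.3,fy=3.3,interpolation=cv2.INTER_CUBIC))
E
```

```text
t: 8.05
tcp_pos: [528.8, 71.3, 224.6]
tool_rot: [-1.223, 1.063, -0.678]
ft_force: [-1.7, 13.3, -0.2]
finger_gap: 36.2
t 8.05 tcp [528.8  71.3 224.6] tip mould [  0.5 124.   58. ] F mould [ 3.9 12.8 -0.2] gap 36.2
tool axes in mould (cols)
 [[-0.003 -0.008  1.   ]
 [-0.961  0.276 -0.001]
 [-0.276 -0.961 -0.008]]
delta [-0.005 -0.016 -0.017] rot [ 0.044 -0.018 -0.104]
```

View pics/scene9.png

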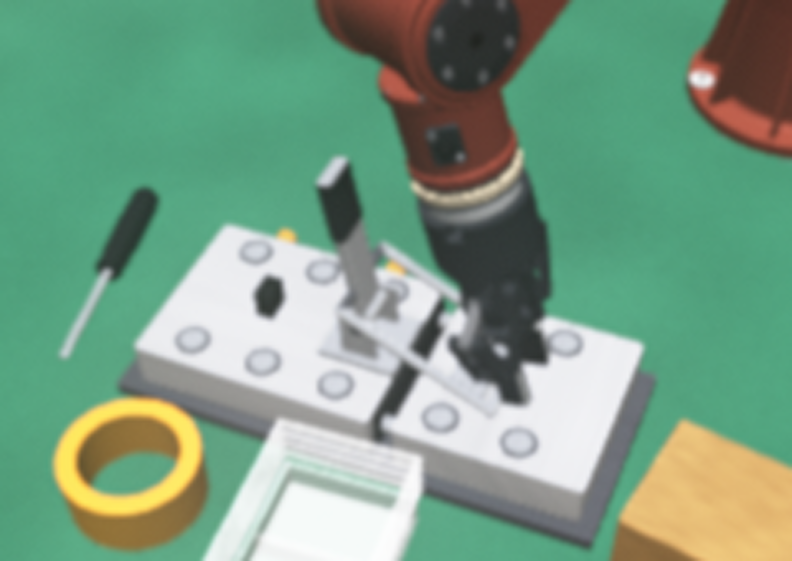

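View pics/wrist9.png

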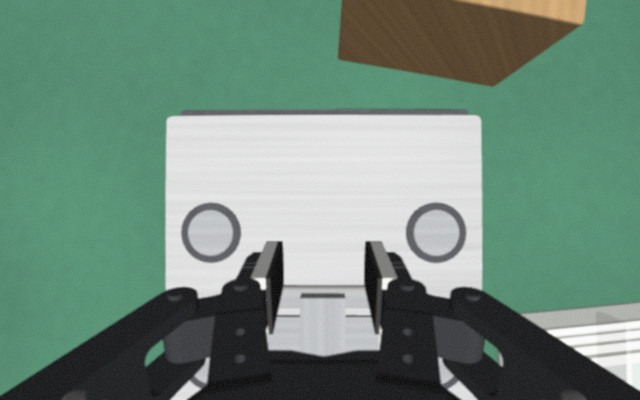

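```bash
python3 -m crank '[{"delta_pos":[0.08,-0.02,0],"rot":[0,0,0]},{"delta_pos":[0.12,-0.03,0],"rot":[0,0,0]},{"delta_pos":[0.12,-0.03,0],"rot":[0,0,0]}]'; python3 d.py 160 80 1 15;  python3 - <<'E'
from d import *
f=optics.grab_frame("wrist"); pickle.dump(f,open("pics/wrist10.pkl","wb")); cv2.imwrite("pics/wrist10.png",f["image"][180:400,160:480,::-1])
E
```

```text
t: 8.52
tcp_pos: [530.0, 68.9, 224.2]
tool_rot: [-1.216, 1.071, -0.67]
ft_force: [-1.7, 13.8, -0.1]
finger_gap: 36.2
t 8.53 tcp [530.   68.9 224.2] tip mould [  0.5 123.3  58.1] F mould [ 4.1 13.3 -0.1] gap 36.2
tool axes in mould (cols)
 [[-0.005 -0.008  1.   ]
 [-0.958  0.288 -0.002]
 [-0.288 -0.958 -0.009]]
delta [-0.932 -0.206 -0.024] rot [ 0.047 -0.027 -0.172]
```

View pics/wrist10.png

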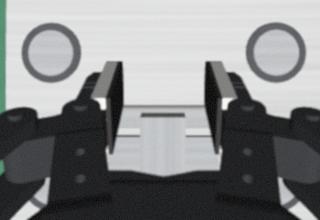

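```bash
python3 -m crank '[{"delta_pos":[-0.25,0.06,0],"rot":[0,0,0]},{"delta_pos":[-0.5,0.1,0],"rot":[0,0,0]},{"delta_pos":[-0.8,-0.5,0],"rot":[0,0,-0.5]},{"delta_pos":[-1.1,-1.5,0],"rot":[0,0,-1.2]},{"delta_pos":[-1.3,-2.5,0],"rot":[0,0,-1.6]}]'; python3 d.py 80 285 1 ;  python3 - <<'E'
from d import *
for n in ["scene","top"]:
    f=optics.grab_frame(n); pickle.dump(f,open(f"pics/{n}11.pkl","wb")); a=f["image"][:,:,::-1]
    a=a[80:250,200:440] if n=="scene" else a[120:290,230:430]
    cv2.imwrite(f"pics/{n}11.png",cv2.resize(a,None,fx=3.3,fy=3.3,interpolation=cv2.INTER_CUBIC))
E
```

```text
t: 9.2
tcp_pos: [520.0, 93.9, 364.3]
tool_rot: [-1.381, 0.906, -0.886]
ft_force: [0.1, -0.3, -0.2]
finger_gap: 35.9
t 9.20 tcp [520.   93.9 364.3] tip mould [  1.5 101.8 190.9] F mould [-0.1 -0.3 -0.2] gap 35.9
tool axes in mould (cols)
 [[-0.002 -0.009  1.   ]
 [-1.     0.009 -0.002]
 [-0.009 -1.    -0.009]]
delta [ 0.389 -1.885 -0.056] rot [ 0.05  -0.009 -0.051]
```

View pics/scene11.png

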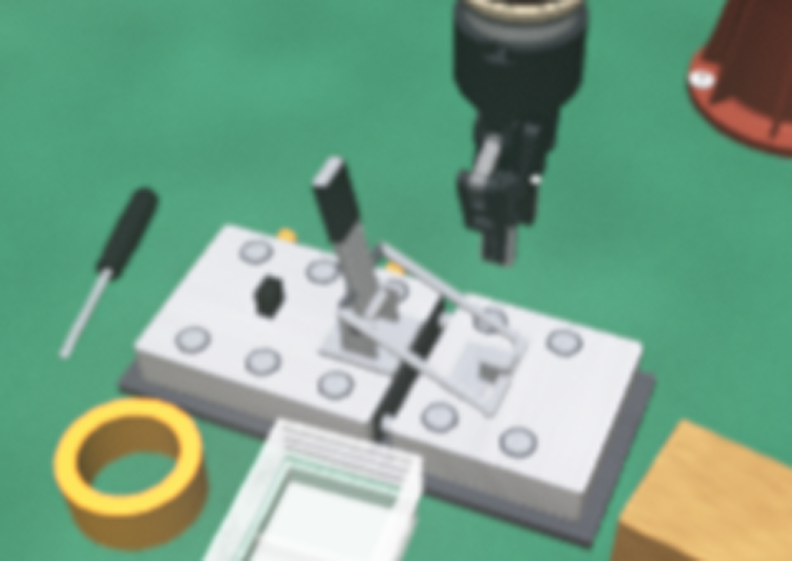

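```bash
python3 -m crank '[{"delta_pos":[0.6,0.05,-0.05],"rot":[0,0,0]},{"delta_pos":[1.2,0.1,-0.06],"rot":[0,0,0]},{"delta_pos":[1.8,0.18,-0.06],"rot":[0,0,0]},{"delta_pos":[1.9,0.18,-0.06],"rot":[0,0,0]}]' 0; python3 d.py -40 178 1
```

```text
t: 9.8
tcp_pos: [559.1, 4.6, 360.7]
tool_rot: [-1.371, 0.897, -0.895]
ft_force: [0.0, 0.5, 1.2]
finger_gap: 0.0
t 9.80 tcp [559.1   4.6 360.7] tip mould [  3.1   3.7 187.3] F mould [0.3 0.5 1.2] gap 0.0
tool axes in mould (cols)
 [[-0.004  0.005  1.   ]
 [-1.     0.005 -0.004]
 [-0.005 -1.     0.005]]
delta [ 0.858  0.182 -0.023] rot [-0.026 -0.021 -0.029]
```

```bash
python3 -m crank '[{"delta_pos":[0.3,0.06,-0.03],"rot":[0,0,0]},{"delta_pos":[0.5,0.12,-0.03],"rot":[0,0,0]},{"delta_pos":[0.7,0.18,-0.03],"rot":[0,0,0]},{"delta_pos":[0.9,0.28,-0.03],"rot":[0,0,0]},{"delta_pos":[1.1,0.4,-0.03],"rot":[0,0,0]}]'; python3 - <<'E'
from d import *
goal(-70,150,1)
f=optics.grab_frame("scene"); cv2.imwrite("pics/scene12.png",cv2.resize(f["image"][80:250,200:440,::-1],None,fx=3.3,fy=3.3,interpolation=cv2.INTER_CUBIC))
E
```

```text
t: 10.42
tcp_pos: [579.9, -44.7, 341.5]
tool_rot: [-1.369, 0.9, -0.891]
ft_force: [-4.8, 7.8, 6.3]
finger_gap: 0.5
t 10.43 tcp [579.9 -44.7 341.5] tip mould [  1.9 -49.  168.1] F mould [-1.2  9.1  6.3] gap 0.5
tool axes in mould (cols)
 [[-0.003  0.005  1.   ]
 [-1.     0.01  -0.003]
 [-0.01  -1.     0.005]]
delta [ 0.39   0.357 -0.002] rot [-0.028 -0.018 -0.055]
```

View pics/scene12.png

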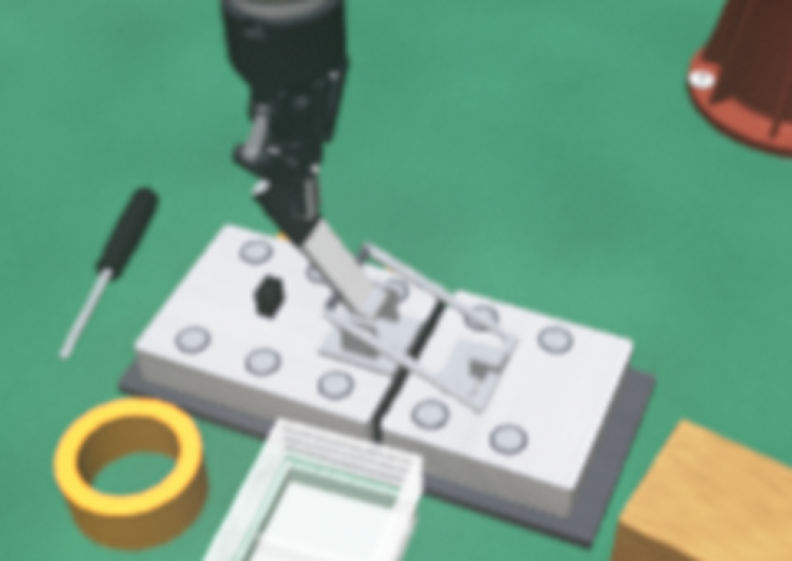

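```bash
python3 -m crank '[{"delta_pos":[0.26,0.26,0],"rot":[0,0,0]},{"delta_pos":[0.4,0.43,0],"rot":[0,0,0]},{"delta_pos":[0.52,0.6,0],"rot":[0,0,0]},{"delta_pos":[0.62,0.78,0],"rot":[0,0,0]},{"delta_pos":[0.72,0.96,0],"rot":[0,0,0]}]'; python3 d.py -92 95 1
```

```text
t: 11.1
tcp_pos: [595.0, -78.3, 292.1]
tool_rot: [-1.369, 0.899, -0.892]
ft_force: [-0.8, 0.2, 0.9]
finger_gap: -0.0
t 11.10 tcp [595.  -78.3 292.1] tip mould [  2.1 -86.1 118.7] F mould [-0.6  0.6  0.9] gap -0.0
tool axes in mould (cols)
 [[-0.003  0.005  1.   ]
 [-1.     0.008 -0.003]
 [-0.008 -1.     0.005]]
delta [ 0.094  0.472 -0.005] rot [-0.03  -0.019 -0.046]
```

```bash
python3 -m crank '[{"delta_pos":[0.1,0.25,0],"rot":[0,0,0]},{"delta_pos":[0.15,0.5,0],"rot":[0,0,0]},{"delta_pos":[0.15,0.6,0],"rot":[0,0,0]},{"delta_pos":[0.15,0.65,0],"rot":[0,0,0]},{"delta_pos":[0.15,0.65,0],"rot":[0,0,0]}]'; python3 - <<'E'
from d import *
st()
for n in ["scene"]:
  f=optics.grab_frame(n); pickle.dump(f,open("pics/scene13.pkl","wb")); cv2.imwrite("pics/scene13.png",cv2.resize(f["image"][80:250,200:440,::-1],None,fx=3.3,fy=3.3,interpolation=cv2.INTER_CUBIC))
E
```

```text
t: 11.72
tcp_pos: [598.6, -84.9, 265.9]
tool_rot: [-1.371, 0.9, -0.89]
ft_force: [-15.9, 2.3, 33.6]
finger_gap: 0.2
t 11.72 tcp [598.6 -84.9 265.9] tip mould [  2.2 -93.4  92.5] F mould [-13.6   8.6  33.6] gap 0.2
tool axes in mould (cols)
 [[-0.002  0.002  1.   ]
 [-1.     0.009 -0.002]
 [-0.009 -1.     0.002]]
```

View pics/scene13.png

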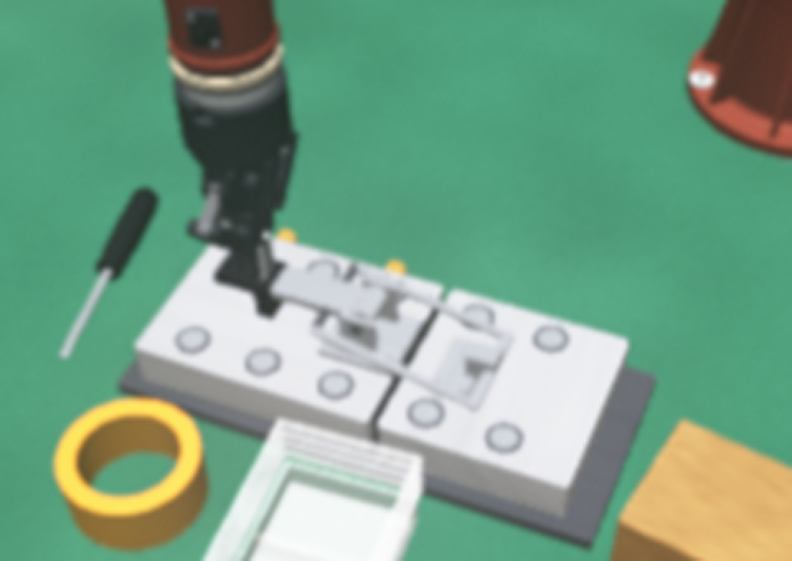

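Flat at its stop with 34 N down. Lift straight off and check.

```bash
python3 -m crank '[{"delta_pos":[0,-0.6,0],"rot":[0,0,0]},{"delta_pos":[0,-1.6,0],"rot":[0,0,0]},{"delta_pos":[0,-2.8,0],"rot":[0,0,0]},{"delta_pos":[0.5,-3.6,0],"rot":[0,0,0]},{"delta_pos":[1.5,-3.8,0],"rot":[0,0,0]}]';python3 -m crank '[{"delta_pos":[0.8,0,0],"rot":[0,0,0]},{"delta_pos":[0.8,0,0],"rot":[0,0,0]},{"delta_pos":[0.8,0,0],"rot":[0,0,0]}]'; python3 - <<'E'
from d import *
st()
for n in ["scene","wrist"]:
  f=optics.grab_frame(n); pickle.dump(f,open(f"pics/{n}14.pkl","wb")); a=f["image"][:,:,::-1]
  if n=="scene": a=cv2.resize(a[80:250,200:440],None,fx=3.3,fy=3.3,interpolation=cv2.INTER_CUBIC)
  cv2.imwrite(f"pics/{n}14.png",a)
f=optics.grab_frame("top"); cv2.imwrite("pics/top14.png",f["image"][:,:,::-1])
E
```

```text
t: 12.4
tcp_pos: [630.3, -154.6, 459.6]
tool_rot: [-1.37, 0.892, -0.893]
ft_force: [0.6, -0.9, -1.2]
finger_gap: -0.2
t: 12.78
tcp_pos: [646.4, -190.8, 457.8]
tool_rot: [-1.37, 0.894, -0.891]
ft_force: [-0.8, -0.2, 0.6]
finger_gap: -0.1
t 12.78 tcp [ 646.4 -190.8  457.8] tip mould [   3.4 -210.   284.4] F mould [-0.8  0.2  0.6] gap -0.1
tool axes in mould (cols)
 [[ 0.001  0.007  1.   ]
 [-1.     0.007  0.   ]
 [-0.007 -1.     0.007]]
```

View pics/scene14.png

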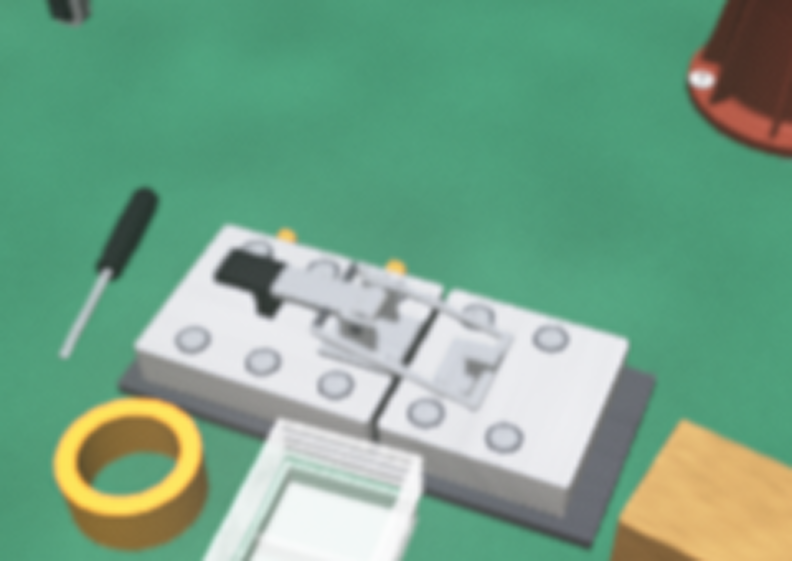

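View pics/wrist14.png

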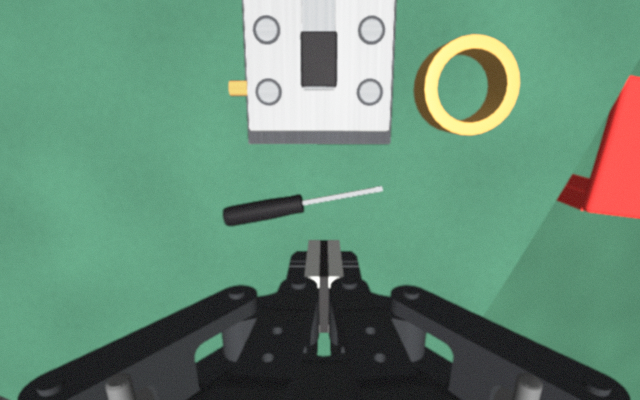

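```bash
python3 - <<'E'
from d import *
W=pickle.load(open("pics/wrist14.pkl","rb")); print([tom(p).round(1) for p in onz(W,[(319,88)],94)])
# gap: sliding half far corner in scene (zoom 3.3 offset 200,80): right (628,342), bottom (566,487)
S=pickle.load(open("pics/scene14.pkl","rb")); S0=pickle.load(open("pics/scene0.pkl","rb"))
q=lambda p:(200+p[0]/3.3,80+p[1]/3.3)
print([tom(p).round(1) for p in onz(S,[q((628,342)),q((566,487))],54)], [tom(p).round(1) for p in onz(S,[q((645,345)),q((585,512))],54)])
print('handle end scene', tom(onz(S,[q((216,272))],88)[0]).round(1))
from a import Ls; print([tom(p).round(1) for p in Ls])
order.job_done()
E
```

```text
[array([   0.7, -125.3,   94. ])]
[array([-70.3, 180.7,  54. ]), array([ 76.9, 179.8,  54. ])] [array([-72.3, 193.5,  54. ]), array([ 91.9, 198.3,  54. ])]
handle end scene [  10.6 -124.2   88. ]
[array([-72. , 192.4,  54. ]), array([-70. ,  49.4,  54. ]), array([64.9, 44.2, 54. ]), array([ 76.8, 194. ,  54. ])]
the job is handed in; nothing more can be done
```

I hooked the loop over the keeper and pressed the lever down over centre until it lay flat. I then lifted clear and handed the job in at about 13 s of the 58 s allowed.

**How it went:** I pushed the lever to its 1.95 rad stop and pressed the crossbar down onto the sliding half beyond the lip. With the fingertips behind the crossbar I drew it under the lip until it seated against the post. I then pressed the handle down to its stop with about 34 N.

**Last checks, after letting go:**
- **Lever:** the handle end measures 125 mm from the pivot at shut height, and the lever stays flat.
- **Halves:** the far edge of the sliding half moved about 12 to 14 mm towards the fixed half, so the gap is closed. With about 2 mm camera accuracy, this fits the expected 1 mm opening but does not prove it is under 3 mm.
- **Crossbar:** it appears behind and under the keeper's lip in the scene view.
- **Bystanders:** the tape roll, tray stack, carton and screwdriver look unmoved by eye in the camera views.
- **Contact:** the gripper was well clear, with wrist force about zero.

None of these checks failed or disagreed, and the hand-in gave no verdict.

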